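# Open the jar of screw caps

### The job

Take the lid with the blue knob off the clear jar of screw caps, lifting it straight up by its knob, and set it down gently, knob up, inside the round steel dish. Leave the jar standing where it is, and leave the other lid (black knob) on the white plastic beaker.

Things in the scene. Friction and masses are not known exactly. Their poses are not given: they have to be found in the camera images.
- jar_lid: The loose white and grey round lid with a blue knob on the jar of screw caps. Origin: centre of its underside; z up through the knob; round, so its yaw does not matter. From the origin up: a plug 60 mm in diameter and 8 mm high that sits loosely in the jar's mouth; a flange (white rim, grey top) 84 mm in diameter from z 8 to 14 mm that rests on the jar's rim; a thin stem; a blue cylindrical knob 26 mm in diameter from z 19 to 52 mm, to be gripped by its sides. About 70 g.
- caps_jar: The loose clear round jar with dark, white and blue screw caps in it, 78 mm in diameter, rim 107 mm above its underside. Origin: centre of its underside, z up. With the lid on, the lid's origin lies 99 mm above it.
- beaker_lid: An identical lid but with a black knob, lying on a white plastic beaker (rim 99 mm above the worktop). A bystander, to be left alone. Origin and axes as for the other lid.
- dish: The shallow, empty, round dish of pale grey steel, standing fixed on the worktop: 150 mm in diameter, 12 mm high, inner floor about 136 mm across and 3 mm above the worktop. Origin: centre of its underside, z up.
There are look-alikes about, which are no part of the job. Leave any pink look-alike of the jar_lid alone. Leave any yellow look-alike of the caps_jar alone.

How it is judged:
By the outcome, as a careful person would: the job done as asked, in the order asked, and still so for the second after the job is handed in, with the robot touching nothing.
It also fails if it takes over 43 s, if anything falls off the work surface, if the arm or the gripper's body presses on something with over 40 N, if the wrist force passes 120 N, or if a joint passes its speed limit or range.

### The arm

A 6-joint arm with a two-finger parallel gripper is mounted at the origin on a cart in front of the work surface, level with it; the furniture and walls round the work are solid. World frame = base frame: x ahead of the robot, y to its left, z up, the work surface at z = 0. Lengths are in mm, angles in rad, forces in N, time in s.
With the tool pointing down it reaches from about 350 to 975 mm from the base axis. Payload 7.1 kg.
Tool frame: the origin (TCP) lies on the front face of the gripper's body, between the roots of the fingers; the fingertips stand 80 mm ahead of it and the grasp point (between the pads) lies 61 mm ahead of it; z points along the fingers, y is the line along which they close (so a half turn about z gives the same grasp; the last joint's range is limited). The gripper opens to 88 mm and grips with 3 to 60 N. Pads are 20 mm wide; open, the fingers measure 115 mm over their backs; the gripper's body (75 mm by 178 mm) begins 61 mm behind the grasp point.
Start: joints at [1.328, 0.423, 1.63, -0, 1.089, -0.019], TCP at [138.679, 609.404, 302.675] pointing down, gripper open.
Joint ranges: [-3, 3], [-0.9, 2.11], [0.09, 2.58], [-1.31, 4.45], [0.11, 2.69], [-2.54, 2.54]. Speed limits (rad/s): [2.39, 2.39, 3.01, 3.14, 3.14, 3.14].

### API

Orientations are given as a rotation vector (axis times angle).
In Python, from workcell import readout, vision, close_job gives the robot as it stands.
- The arm moves only by the tool servo_tool, never from a script. Its argument "plan" is a list that holds one entry, the list of rows, each a list of 7 numbers: the gripper command: -1 is fully open, 1 is shut, values between are in proportion, then the shift along the world's x, y, z in units of 40 mm (1.0 is 40 mm), then the turn, a rotation vector about the world's x, y, z in units of 5 degrees (1.0 is 5 degrees). A call has 1 to 5 rows; each row shifts and turns the commanded pose from where the row before left it; what a row does not reach is not made up. A row lasts 1/12 s, in which the tool goes at most 41.7 mm and 7.16 degrees, less where a joint would pass 70% of its speed; a pose out of reach is approached as far as the arm can. A call is refused whole if a number of a shift passes 1 or a number of a turn 1, either way. A call with a gripper value outside its range is refused whole. The fingers move at their own pace and stop on an object; the grip force is fixed at half the most. Time passes only in rows, so rows that do not move let the fingers close. It gives the time, the measured TCP pose, the force, the opening and the grip force at its end, in the units of the state.
- readout.get_obs(): the state, without advancing time (a new reading comes with each control period).
- vision.get_image(name): name is "scene" or "top" or "wrist"; returns the picture (420x560x3 uint8, red, green, blue); there is no depth.
- vision.camera_params(name): a dict with "fx", "fy", "cx", "cy" (pixels), "rvec" (rotation vector, rad) and "tvec" (3), from world to camera coordinates, as OpenCV has them; the wrist camera has in their place "hand_eye" (4x4, takes a point from camera to tool coordinates, whose origin is the TCP and whose axes are the flange's). Camera axes: x right, y down, z forward; pixel columns grow to the right and rows downward; lengths in mm; the calibration is good to about 2 mm. A picture is of the moment at which its call begins: read the wrist's pose just before it. camera_params takes no time and is no camera call.
- close_job(): hands the job in; it is judged then, once.
The state is a dict: "t": time; "qpos": joint angles; "qvel": joint speeds; "joint_torque": joint torques, N m; "ee_pos": TCP position; "orientation": TCP orientation; "ft_force": force on the tool from outside, world axes, zero at the start; "moment": the same for the moment, N m; "width": finger opening in mm; "grasp_force": force on a finger pad.
Only numpy, scipy, OpenCV 4.12 (cv2) and the standard library are available. Lean on these libraries where they do the work, as an engineer would, in place of code of your own. Each camera call takes 0.05 s, during which the arm holds its last target. There are 200 camera calls.

## Working session

There is one attempt and no reset: what is moved stays moved. The work goes in short steps, Python scripts to look and compute and a tool call to move; the robot and the scene stay as the last step left them, time stands still between calls to the robot, and variables do not carry over. Pictures are saved under pics/ and viewed, at most 10 in all, crops included, and the job is handed in when it is done.

Besides the shell and the picture viewer there is one more tool, called after "Call:" by a JSON object that holds its "op" and its "data". servo_tool: Moves the arm, as the interface text tells. Its arguments: {"type":"object","properties":{"plan":{"type":"array"}},"required":["plan"]}

```bash
mkdir -p pics; python3 - <<'E'
from workcell import readout, vision
import cv2
o=readout.get_obs();print(o['t'],o['ee_pos'],o['orientation'],o['width'])
for n in("scene","top"):
    cv2.imwrite(f"pics/{n}0.png",vision.get_image(n)[:,:,::-1]);print(n,vision.camera_params(n))
E
```

```text
0.0 [138.58625792 609.00113545 301.92086905] [-3.50803160e-01 -3.12176795e+00  2.37135855e-03] 87.62209277324527
scene {'fx': 388.7937397732235, 'fy': 388.7937397732235, 'cx': 285.9487241448844, 'cy': 203.71830265915366, 'rvec': array([ 1.3089158 , -2.04442278,  1.05627987]), 'tvec': array([392.30610145, 327.00630468, 532.61646572])}
top {'fx': 385.8527183777038, 'fy': 385.8527183777038, 'cx': 277.919938340723, 'cy': 208.31854936261377, 'rvec': array([ 2.14235775, -2.10389859,  0.16974018]), 'tvec': array([140.48626597, 579.56856698, 849.61825179])}
```

View pics/scene0.png

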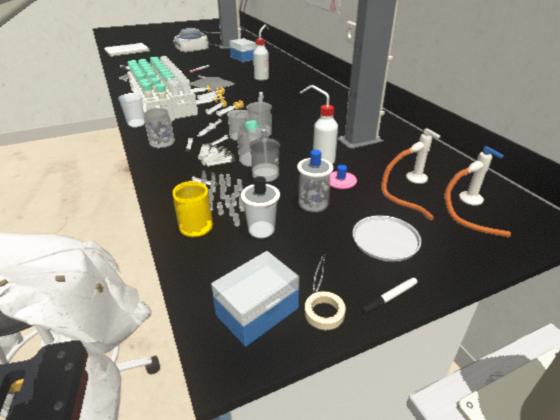

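View pics/top0.png

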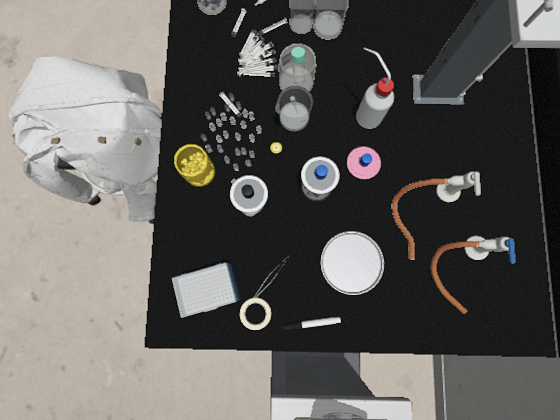

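The scene picture shows the blue-knob candidates: the white-rimmed lid on the clear jar (scene 315,160; top 321,172), the pink lid lying on the worktop (scene 342,172; top 366,159), and a blue tap handle (top 512,250). The first one fits the description. The black-knob lid is at top (249,192), the dish at top (352,263) and scene (387,237). Next I'll measure these and check a crop.

```bash
cat > h.py <<'E'
import numpy as np, cv2
from workcell import readout, vision
def P(n):
    c=vision.camera_params(n);K=np.array([[c['fx'],0,c['cx']],[0,c['fy'],c['cy']],[0,0,1]])
    return K,cv2.Rodrigues(c['rvec'])[0],c['tvec']
def ray(n,u,v,z):
    K,R,t=P(n);d=R.T@np.linalg.inv(K)@[u,v,1];o=-R.T@t
    return (o+d*(z-o[2])/d[2])
def proj(n,p):
    K,R,t=P(n);q=K@(R@np.array(p,float)+t);return q[:2]/q[2]
E
python3 - <<'E'
from h import *
for n in("scene","top"):
    im=cv2.imread(f"pics/{n}0.png");hsv=cv2.cvtColor(im,cv2.COLOR_BGR2HSV)
    m=cv2.inRange(hsv,(100,120,60),(130,255,255))
    k,_,s,c=cv2.connectedComponentsWithStats(m)
    for i in range(1,k):
        if s[i,4]>15: print(n,s[i],c[i].round(1),ray(n,*c[i],140).round(1))
    u,v,x,y=(352,263,310,230) if n=="top" else (387,237,350,215)
    # dish: bright region flood
    g=cv2.cvtColor(im,cv2.COLOR_BGR2GRAY);k,l,s,c=cv2.connectedComponentsWithStats((g>90).astype(np.uint8));i=l[v,u]
    cn=max(cv2.findContours((l==i).astype(np.uint8),cv2.RETR_EXTERNAL,cv2.CHAIN_APPROX_NONE)[0],key=len)
    W=np.array([ray(n,*p[0],12)[:2] for p in cn],np.float32);print('dish',s[i],cv2.minEnclosingCircle(W),W.min(0),W.max(0))
    K,R,t=P(n);print('cam',-R.T@t)
a=cv2.imread("pics/top0.png")[130:230,220:400];b=cv2.imread("pics/scene0.png")[135:245,230:400]
cv2.imwrite("pics/crop0.png",np.hstack([cv2.resize(a,(400,400*100//180*1)),cv2.resize(b,(400,222))]))
E
```

```text
scene [231  49  22  12 183] [241.7  55. ] [1530.6  -75.1  140. ]
scene [483 147  20  11 108] [492.3 151.9] [ 484.7 -331.7  140. ]
scene [310 150  11  16 154] [315.  157.2] [635.5  64.5 140. ]
scene [337 164  11  15 121] [341.5 170.5] [558.5  40.5 140. ]
scene [ 215  290   84   56 1476] [257.8 319.4] [266.7 351.5 140. ]
dish [ 352  215   70   47 2498] ((451.12384033203125, -25.258983612060547), 80.90242767333984) [ 375.8906  -102.24053] [531.1644   52.13501]
cam [-54.73800302 460.75422712 573.78287994]
top [360 154  12  12 106] [365.4 159.4] [671.  -36.2 140. ]
top [315 165  13  14 134] [321.  171.5] [642.8  59.1 140. ]
top [505 238  11  25 163] [511.  249.9] [ 482.9 -329.4  140. ]
top [228 264  11  35  69] [233.  280.2] [410.9 238.2 140. ]
dish [ 320  231   64   64 3209] ((456.73345947265625, -26.433259963989258), 75.6601791381836) [ 382.85678 -100.57577] [531.59985   49.046352]
cam [420.46390631 135.96055519 939.26147555]
```

View pics/crop0.png

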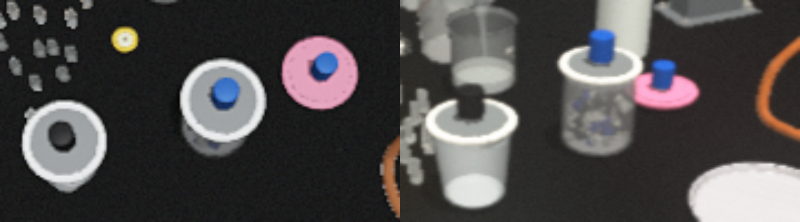

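The crop confirms it: the white and grey lid with the blue knob sits on the clear jar of caps. The pink lid lies flat beside it and the black-knob lid is on the beaker. Now I'll do a two-view silhouette fit and check for obstacles.

```bash
python3 - <<'E'
from h import *
from scipy.optimize import least_squares
def hullc(n,x,y,z0,z1,r):
    a=np.linspace(0,2*np.pi,40)
    pts=np.array([proj(n,(x+r*np.cos(t),y+r*np.sin(t),z)) for t in a for z in(z0,z1)],np.float32)
    h=cv2.convexHull(pts);m=cv2.moments(h);return np.array([m['m10']/m['m00'],m['m01']/m['m00']]),cv2.boundingRect(h),m['m00']
T={'scene':(315.,157.2),'top':(321.,171.5)}
f=lambda p,ns,z0:np.concatenate([hullc(n,p[0],p[1],z0,z0+33,13)[0]-T[n] for n in ns])
for ns in(['scene'],['top'],['scene','top']):
    s=least_squares(f,[640,61],args=(ns,118));print(ns,s.x,s.fun)
for n in T: print(hullc(n,*s.x,118,151,13)[1:])
# free height
g=lambda p:np.concatenate([hullc(n,p[0],p[1],p[2],p[2]+33,13)[0]-T[n] for n in T])
s=least_squares(g,[640,61,118]);print('free z',s.x,s.fun)
# rim of flange in top
im=cv2.imread("pics/top0.png");l=cv2.inRange(im,(95,95,95),(255,255,255))
k,lab,st,c=cv2.connectedComponentsWithStats(l)
i=lab[158,321] or lab[160,321];
cn=max(cv2.findContours((lab==i).astype(np.uint8),0,1)[0],key=len);W=np.array([ray('top',*p[0],113)[:2] for p in cn],np.float32)
print('flange',st[i],cv2.minEnclosingCircle(W))
# two-view triangulation of bystanders
def tri(a,b):
    q=cv2.triangulatePoints(*[P(n)[0]@np.c_[P(n)[1],P(n)[2]] for n in('scene','top')],np.float64(a).reshape(2,1),np.float64(b).reshape(2,1));return (q[:3]/q[3]).ravel().round()
print('bottle cap',tri((327,112),(385,87)),'straw tip',tri((303,90),(365,50)),'black knob',tri((260,186),(248,191)),'pink',tri((341,170),(365,159)),'tap2',tri((492,153),(511,250)),'tap2 body',tri((485,158),(490,243)),'tap1',tri((430,134),(476,183)))
E
```

```text
Traceback (most recent call last):
  File "h.py", line 10, in proj
    K,R,t=P(n);q=K@(R@np.array(p,float)+t);return q[:2]/q[2]
          ~^^^
  File "h.py", line 4, in P
    c=vision.camera_params(n);K=np.array([[c['fx'],0,c['cx']],[0,c['fy'],c['cy']],[0,0,1]])
ValueError: time passes only in moves, steps and waits
```

```bash
sed -i 's/^def P/from functools import lru_cache\n@lru_cache(None)\ndef P/' h.py; python3 - <<'E'
from h import *
from scipy.optimize import least_squares
def hullc(n,x,y,z0,z1,r):
    a=np.linspace(0,2*np.pi,40)
    pts=np.array([proj(n,(x+r*np.cos(t),y+r*np.sin(t),z)) for t in a for z in(z0,z1)],np.float32)
    h=cv2.convexHull(pts);m=cv2.moments(h);return np.array([m['m10']/m['m00'],m['m01']/m['m00']]),cv2.boundingRect(h),m['m00']
T={'scene':(315.,157.2),'top':(321.,171.5)}
f=lambda p,ns,z0:np.concatenate([hullc(n,p[0],p[1],z0,z0+33,13)[0]-T[n] for n in ns])
for ns in(['scene'],['top'],['scene','top']):
    s=least_squares(f,[640,61],args=(ns,118),diff_step=1e-3);print(ns,s.x,s.fun)
for n in T: print(hullc(n,*s.x,118,151,13)[1:])
g=lambda p:np.concatenate([hullc(n,p[0],p[1],p[2],p[2]+33,13)[0]-T[n] for n in T])
s=least_squares(g,[640,61,118],diff_step=1e-3);print('free z',s.x,s.fun)
im=cv2.imread("pics/top0.png");l=cv2.inRange(im,(95,95,95),(255,255,255))
k,lab,st,c=cv2.connectedComponentsWithStats(l)
i=lab[158,321] or lab[160,321];
cn=max(cv2.findContours((lab==i).astype(np.uint8),0,1)[0],key=len);W=np.array([ray('top',*p[0],113)[:2] for p in cn],np.float32)
print('flange',st[i],cv2.minEnclosingCircle(W))
def tri(a,b):
    q=cv2.triangulatePoints(*[P(n)[0]@np.c_[P(n)[1],P(n)[2]] for n in('scene','top')],np.float64(a).reshape(2,1),np.float64(b).reshape(2,1));return (q[:3]/q[3]).ravel().round()
print('bottle cap',tri((327,112),(385,87)),'straw tip',tri((303,90),(365,50)),'black knob',tri((260,186),(248,191)),'pink',tri((341,170),(365,159)),'tap2',tri((492,153),(511,250)),'tap2 body',tri((485,158),(490,243)),'tap1',tri((430,134),(476,183)))
E
```

```text
['scene'] [644.16023398  59.5841754 ] [-3.85622286e-06  1.68120732e-06]
['top'] [643.93142144  58.59875746] [ 4.55602049e-07 -1.64041370e-06]
['scene', 'top'] [644.11519486  59.00601224] [ 0.227267   -0.04090458 -0.18994658 -0.08566194]
((309, 148, 13, 19), 185.82769223256037)
((314, 163, 14, 17), 163.84300269628875)
free z [644.24682123  58.93989834 117.73547515] [ 0.21989281  0.02860269 -0.17097205 -0.11141402]
flange [ 301  156   39   44 1103] ((636.389404296875, 61.75798416137695), 49.81477355957031)
bottle cap [832. -79. 152.] straw tip [886. -27. 205.] black knob [602. 215. 121.] pink [703. -57.  40.] tap2 [ 483. -330.  138.] tap2 body [ 489. -302.  127.] tap1 [ 624. -268.  138.]
```

The two views agree: knob axis at (644, 59) within 1 mm, and the free-fit height gives a knob base at 117.7 mm against 118 expected. The dish centre is at (456, -26). Now moving at height.

Call:
{"op": "servo_tool", "data": {"plan": [[[-1,0.35,-0.38,0,0,0,0],[-1,0.69,-0.75,0,0,0,0],[-1,0.69,-0.75,0,0,0,0],[-1,0.69,-0.75,0,0,0,0],[-1,0.69,-0.75,0,0,0,0]]]}}

```text
t: 0.52
ee_pos: [263.7, 472.6, 302.3]
orientation: [-0.349, -3.122, 0.001]
ft_force: [0.3, -0.2, 0.1]
width: 88.1
grasp_force: 0.0
```

Call:
{"op": "servo_tool", "data": {"plan": [[[-1,0.69,-0.75,0,0,0,0],[-1,0.69,-0.75,0,0,0,0],[-1,0.69,-0.75,0,0,0,0],[-1,0.69,-0.75,0,0,0,0],[-1,0.69,-0.75,0,0,0,0]]]}}

```text
t: 0.93
ee_pos: [401.9, 322.4, 302.6]
orientation: [-0.351, -3.122, 0.0]
ft_force: [0.3, 1.4, 0.2]
width: 87.5
grasp_force: 0.0
```

Call:
{"op": "servo_tool", "data": {"plan": [[[-1,0.69,-0.75,0,0,0,0],[-1,0.69,-0.75,0,0,0,0],[-1,0.69,-0.75,0,0,0,0],[-1,0.69,-0.75,0,0,0,0],[-1,0.69,-0.75,0,0,0,0]]]}}

```text
t: 1.35
ee_pos: [540.0, 172.3, 302.5]
orientation: [-0.351, -3.121, 0.0]
ft_force: [0.0, 1.0, 0.4]
width: 87.7
grasp_force: 0.0
```

Call:
{"op": "servo_tool", "data": {"plan": [[[-1,0.69,-0.75,0,0,0,0],[-1,0.69,-0.75,0,0,0,0],[-1,0.66,-0.74,0,0,0,0],[-1,0.58,-0.64,0,0,0,0],[-1,0,0,0,0,0,0]]]}}

```text
t: 1.77
ee_pos: [647.2, 54.4, 302.3]
orientation: [0.357, 3.119, -0.002]
ft_force: [-0.8, -0.4, 0.4]
width: 88.0
grasp_force: 0.0
```

```bash
python3 - <<'E'
from h import *
from scipy.spatial.transform import Rotation as Ro
o=readout.get_obs();im=vision.get_image('wrist')[:,:,::-1].copy();c=vision.camera_params('wrist')
print(o['ee_pos'],o['orientation'])
H=np.array(c['hand_eye']);T=np.eye(4);T[:3,:3]=Ro.from_rotvec(o['orientation']).as_matrix();T[:3,3]=o['ee_pos'];W=T@H
K=np.array([[c['fx'],0,c['cx']],[0,c['fy'],c['cy']],[0,0,1]])
print('cam',W[:3,3])
def ry(u,v,z):
    d=W[:3,:3]@np.linalg.inv(K)@[u,v,1];p=W[:3,3];return p+d*(z-p[2])/d[2]
m=cv2.inRange(cv2.cvtColor(im,cv2.COLOR_BGR2HSV),(100,120,60),(130,255,255))
k,l,s,cc=cv2.connectedComponentsWithStats(m)
for i in range(1,k):
    if s[i,4]>80: print(s[i],cc[i],ry(*cc[i],145))
q=np.linalg.inv(W)
for z in (118,151):
    p=K@(q@[644,59,z,1])[:3];p=p[:2]/p[2];print(z,p);cv2.drawMarker(im,tuple(int(a) for a in p),(0,0,255))
cv2.imwrite("pics/w1.png",im)
E
```

```text
[647.22846728  54.40254505 302.29877302] [ 3.56949865e-01  3.11903072e+00 -1.59351258e-03]
cam [574.19003136  71.44363795 384.76282026]
[ 265  188   37   44 1283] [283.0639127  210.16913484] [641.53870182  59.76724796 145.        ]
[181 247  18  31 294] [190.37755102 259.31292517] [662.17341358 -12.71288797 145.        ]
118 [282.2731036  203.68658171]
151 [282.89244485 216.29676206]
```

View pics/w1.png

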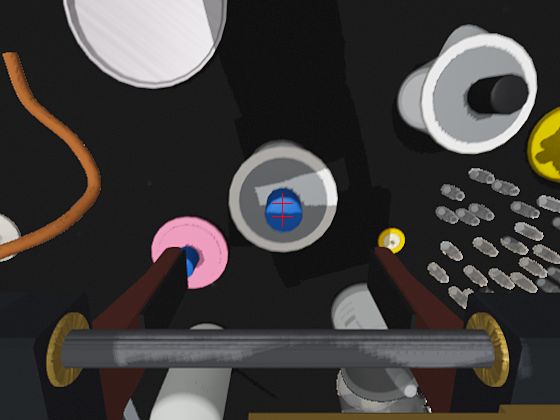

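The wrist view shows the blue knob at (283,210), exactly where (644, 59) projects, so the position is confirmed. The pink lid at (190,250) is low and off to the side. Descending partway and checking the settled pose.

Call:
{"op": "servo_tool", "data": {"plan": [[[-1,0,0,-0.6,0,0,0],[-1,0,0,-0.4,0,0,0],[-1,0,0,0,0,0,0],[-1,0,0,0,0,0,0]]]}}

```text
t: 2.15
ee_pos: [642.7, 59.9, 261.8]
orientation: [-0.349, -3.119, 0.001]
ft_force: [-0.0, -0.4, 0.4]
width: 87.9
grasp_force: 0.0
```

Call:
{"op": "servo_tool", "data": {"plan": [[[-1,0,0,-0.5,0,0,0],[-1,0,0,-0.5,0,0,0],[-1,0,0,-0.35,0,0,0],[-1,0,0,-0.2,0,0,0],[-1,0,0,0,0,0,0]]]}}

```text
t: 2.57
ee_pos: [643.1, 59.4, 199.5]
orientation: [-0.35, -3.12, 0.001]
ft_force: [-0.7, 0.5, 0.4]
width: 88.1
grasp_force: 0.0
```

Call:
{"op": "servo_tool", "data": {"plan": [[[-1,0,0,0,0,0,0],[-1,0,0,0,0,0,0],[-1,0,0,0,0,0,0]]]}}

```text
t: 2.82
ee_pos: [644.5, 59.1, 201.9]
orientation: [0.351, 3.12, 0.001]
ft_force: [-0.0, 0.4, 0.6]
width: 87.7
grasp_force: 0.0
```

Call:
{"op": "servo_tool", "data": {"plan": [[[0,0,0,0,0,0,0],[0.2,0,0,0,0,0,0],[0.3,0,0,0,0,0,0],[0.3,0,0,0,0,0,0],[0.3,0,0,0,0,0,0]]]}}

```text
t: 3.23
ee_pos: [643.9, 59.0, 200.8]
orientation: [0.351, 3.122, 0.0]
ft_force: [0.2, 0.2, -0.1]
width: 57.8
grasp_force: 0.0
```

Call:
{"op": "servo_tool", "data": {"plan": [[[0.35,0,0,0,0,0,0],[0.4,0,0,0,0,0,0],[0.45,0,0,0,0,0,0],[0.5,0,0,0,0,0,0],[0.55,0,0,0,0,0,0]]]}}

```text
t: 3.65
ee_pos: [643.8, 59.0, 200.6]
orientation: [-0.351, -3.122, 0.0]
ft_force: [-0.3, 0.1, 0.9]
width: 25.0
grasp_force: 30.0
```

Call:
{"op": "servo_tool", "data": {"plan": [[[1,0,0,0,0,0,0],[1,0,0,0,0,0,0],[1,0,0,0,0,0,0],[1,0,0,0,0,0,0]]]}}

```text
t: 3.98
ee_pos: [643.9, 59.0, 200.7]
orientation: [-0.351, -3.122, 0.0]
ft_force: [-0.6, -0.8, 0.5]
width: 25.3
grasp_force: 30.0
```

Call:
{"op": "servo_tool", "data": {"plan": [[[1,0,0,0.1,0,0,0],[1,0,0,0.2,0,0,0],[1,0,0,0.3,0,0,0],[1,0,0,0.4,0,0,0],[1,0,0,0.5,0,0,0]]]}}

```text
t: 4.4
ee_pos: [643.5, 59.0, 261.6]
orientation: [-0.351, -3.121, 0.0]
ft_force: [0.2, 0.8, -0.5]
width: 25.1
grasp_force: 30.0
```

Call:
{"op": "servo_tool", "data": {"plan": [[[1,0,0,0.4,0,0,0],[1,0,0,0.3,0,0,0],[1,0,0,0.2,0,0,0],[1,0,0,0,0,0,0],[1,0,0,0,0,0,0]]]}}

```text
t: 4.82
ee_pos: [643.8, 59.0, 297.0]
orientation: [0.351, 3.121, 0.0]
ft_force: [0.1, -0.1, -0.9]
width: 25.2
grasp_force: 30.0
```

```bash
python3 - <<'E'
from h import *
a=vision.get_image('scene')[:,:,::-1];b=vision.get_image('wrist')[:,:,::-1]
cv2.imwrite("pics/l2.png",np.hstack([cv2.resize(a[60:260,180:460],(400,286)),cv2.resize(b,(400,286))]))
E
```

```text
(no output)
```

View pics/l2.png

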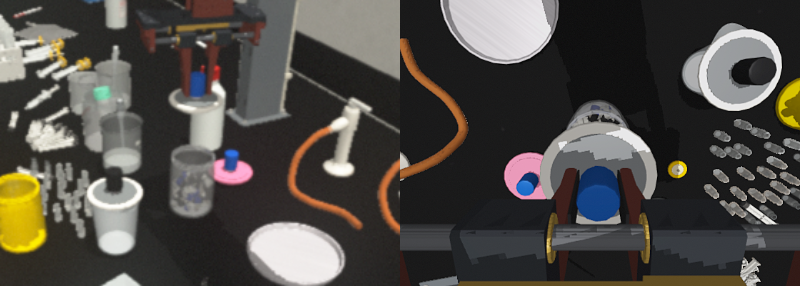

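The lid is held level in the fingers (crop 197,95), and the open jar is still upright in its place (193,180). Carrying it to above the dish.

Call:
{"op": "servo_tool", "data": {"plan": [[[1,-0.38,-0.17,0,0,0,0],[1,-0.7,-0.32,0,0,0,0],[1,-0.85,-0.38,0,0,0,0],[1,-0.85,-0.38,0,0,0,0],[1,-0.85,-0.38,0,0,0,0]]]}}

```text
t: 5.33
ee_pos: [496.6, -6.6, 295.4]
orientation: [-0.35, -3.12, 0.0]
ft_force: [0.6, -0.5, -0.1]
width: 25.5
grasp_force: 30.0
```

Call:
{"op": "servo_tool", "data": {"plan": [[[1,-0.7,-0.32,0,0,0,0],[1,-0.37,-0.17,0,0,0,0],[1,0,0,0,0,0,0],[1,0,0,0,0,0,0],[1,0,0,0,0,0,0]]]}}

```text
t: 5.75
ee_pos: [456.8, -25.7, 296.6]
orientation: [0.351, 3.121, 0.0]
ft_force: [0.5, -0.2, 0.0]
width: 25.4
grasp_force: 30.0
```

Call:
{"op": "servo_tool", "data": {"plan": [[[1,0,0,-0.4,0,0,0],[1,0,0,-0.8,0,0,0],[1,0,0,-0.9,0,0,0],[1,0,0,-0.9,0,0,0],[1,0,0,-0.7,0,0,0]]]}}

```text
t: 6.17
ee_pos: [456.6, -25.2, 146.2]
orientation: [-0.349, -3.122, -0.0]
ft_force: [-0.1, -0.5, -0.7]
width: 25.3
grasp_force: 30.0
```

Call:
{"op": "servo_tool", "data": {"plan": [[[1,0,0,-0.4,0,0,0],[1,0,0,-0.2,0,0,0],[1,0,0,0,0,0,0],[1,0,0,0,0,0,0],[1,0,0,0,0,0,0]]]}}

```text
t: 6.58
ee_pos: [457.0, -25.7, 125.5]
orientation: [0.35, 3.12, 0.0]
ft_force: [0.5, -0.7, -0.1]
width: 24.9
grasp_force: 30.0
```

```bash
python3 - <<'E'
from h import *
a=vision.get_image('scene')[:,:,::-1];b=vision.get_image('top')[:,:,::-1]
print(readout.get_obs()['ee_pos'])
cv2.imwrite("pics/d3.png",np.hstack([cv2.resize(a[100:300,260:540],(400,286)),cv2.resize(b[130:330,200:480],(400,286))]))
E
```

```text
[456.83730611 -25.79822173 125.82473675]
```

View pics/d3.png

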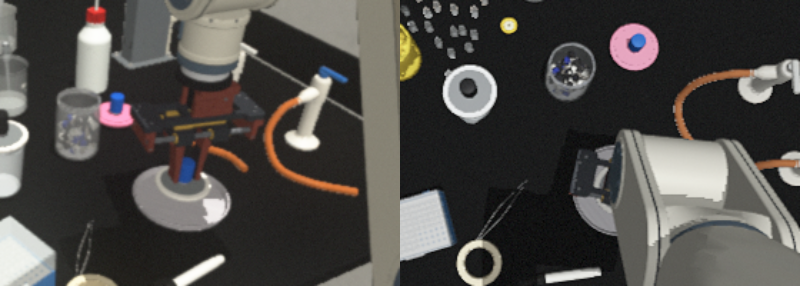

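The lid hangs centred over the dish (crop 182,185) with the fingers and body clear of the jar and hoses. Lowering slowly while watching the force.

Call:
{"op": "servo_tool", "data": {"plan": [[[1,0,0,-0.12,0,0,0],[1,0,0,-0.12,0,0,0],[1,0,0,-0.08,0,0,0],[1,0,0,-0.06,0,0,0],[1,0,0,0,0,0,0]]]}}

```text
t: 7.1
ee_pos: [455.5, -25.8, 108.9]
orientation: [-0.351, -3.121, 0.0]
ft_force: [0.1, -0.6, -1.1]
width: 25.2
grasp_force: 30.0
```

Call:
{"op": "servo_tool", "data": {"plan": [[[1,0,0,-0.03,0,0,0],[1,0,0,-0.03,0,0,0],[1,0,0,0,0,0,0]]]}}

```text
t: 7.35
ee_pos: [455.8, -25.8, 106.9]
orientation: [-0.351, -3.122, 0.0]
ft_force: [-0.7, -0.1, -0.4]
width: 25.5
grasp_force: 30.0
```

Call:
{"op": "servo_tool", "data": {"plan": [[[1,0,0,-0.02,0,0,0],[1,0,0,0,0,0,0],[1,0,0,0,0,0,0]]]}}

```text
t: 7.6
ee_pos: [455.9, -25.8, 106.3]
orientation: [0.351, 3.122, -0.0]
ft_force: [-0.5, -0.3, -0.9]
width: 25.4
grasp_force: 30.0
```

Call:
{"op": "servo_tool", "data": {"plan": [[[1,0,0,-0.02,0,0,0],[1,0,0,0,0,0,0],[1,0,0,0,0,0,0]]]}}

```text
t: 7.85
ee_pos: [455.8, -25.8, 105.5]
orientation: [-0.351, -3.122, 0.0]
ft_force: [0.3, 0.1, -0.4]
width: 25.4
grasp_force: 30.0
```

Call:
{"op": "servo_tool", "data": {"plan": [[[1,0,0,-0.01,0,0,0],[1,0,0,0,0,0,0],[1,0,0,0,0,0,0]]]}}

```text
t: 8.1
ee_pos: [455.9, -25.8, 105.1]
orientation: [-0.351, -3.122, -0.0]
ft_force: [0.6, 0.1, -1.4]
width: 25.2
grasp_force: 30.0
```

Call:
{"op": "servo_tool", "data": {"plan": [[[1,0,0,-0.015,0,0,0],[1,0,0,0,0,0,0],[1,0,0,0,0,0,0]]]}}

```text
t: 8.35
ee_pos: [455.8, -25.8, 104.4]
orientation: [-0.351, -3.122, 0.0]
ft_force: [-0.4, -0.1, 0.5]
width: 25.0
grasp_force: 30.0
```

Call:
{"op": "servo_tool", "data": {"plan": [[[1,0,0,-0.015,0,0,0],[1,0,0,0,0,0,0],[1,0,0,0,0,0,0]]]}}

```text
t: 8.6
ee_pos: [455.9, -25.8, 104.3]
orientation: [0.351, 3.122, 0.0]
ft_force: [-1.4, 0.7, 6.6]
width: 25.4
grasp_force: 30.0
```

Contact: the upward force rose to 6.6 N at the height predicted. Opening gradually.

Call:
{"op": "servo_tool", "data": {"plan": [[[0.35,0,0,0,0,0,0],[0.3,0,0,0,0,0,0],[0.2,0,0,0,0,0,0],[0,0,0,0,0,0,0],[-0.2,0,0,0,0,0,0]]]}}

```text
t: 9.02
ee_pos: [455.8, -25.8, 103.8]
orientation: [-0.351, -3.122, 0.0]
ft_force: [-0.6, 0.2, -0.0]
width: 44.9
grasp_force: 0.0
```

Call:
{"op": "servo_tool", "data": {"plan": [[[-0.5,0,0,0,0,0,0],[-0.5,0,0,0,0,0,0],[-0.5,0,0,0,0,0,0],[-0.5,0,0,0,0,0,0]]]}}

```text
t: 9.35
ee_pos: [455.9, -25.8, 103.9]
orientation: [-0.351, -3.122, -0.0]
ft_force: [-0.2, 0.3, 0.3]
width: 65.4
grasp_force: 0.0
```

Call:
{"op": "servo_tool", "data": {"plan": [[[-0.5,0,0,0.2,0,0,0],[-0.5,0,0,0.5,0,0,0],[-0.5,0,0,0.8,0,0,0],[-0.5,0,0,0.8,0,0,0],[-0.5,0,0,0.8,0,0,0]]]}}

```text
t: 9.77
ee_pos: [455.4, -25.8, 229.5]
orientation: [-0.351, -3.121, 0.0]
ft_force: [1.0, 0.2, -0.2]
width: 65.8
grasp_force: 0.0
```

Call:
{"op": "servo_tool", "data": {"plan": [[[-0.5,0,0,0.8,0,0,0],[-0.5,0,0,0.6,0,0,0],[-0.5,0,0,0.3,0,0,0],[-0.5,0,0,0,0,0,0],[-0.5,0,0,0,0,0,0]]]}}

```text
t: 10.18
ee_pos: [455.8, -25.8, 296.5]
orientation: [0.351, 3.12, 0.0]
ft_force: [-0.8, 0.2, 0.2]
width: 65.6
grasp_force: 0.0
```

```bash
python3 - <<'E'
from h import *
a=vision.get_image('scene')[:,:,::-1];b=vision.get_image('wrist')[:,:,::-1]
o=readout.get_obs();print(o['ee_pos'],o['width'])
cv2.imwrite("pics/e4.png",np.hstack([cv2.resize(a[100:300,230:510],(400,286)),cv2.resize(b,(400,286))]))
E
```

```text
[455.15772884 -25.74965394 294.98512225] 66.03102451672832
```

View pics/e4.png

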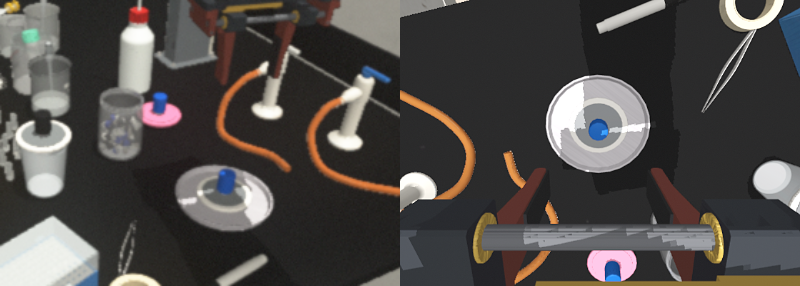

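The lid sits knob up and centred in the dish (wrist crop 598,125). The open jar is standing in place, the black-knob lid is still on its beaker, and the gripper is clear.

```bash
python3 -c "from workcell import close_job;print(close_job())"
```

```text
the job is handed in; nothing more can be done
None
```

The blue-knob lid is off the jar and sits knob up in the middle of the steel dish; the jar and the black-knob lid were left in place, and I handed the job in at about 10 s of the 43 s limit.

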